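# Bottle blow in the spring impact tester

## Task

Strike the green-capped bottle that stands beside the bench impact tester: swing the sprung hammer with the black handle back until the catch holds it by itself, going by feel and without ramming it hard into the rubber buffer behind the catch, then stand the bottle upright in the V-shaped seat and press the red trigger down so that the hammer strikes it. Never let the hammer fly while the seat is empty, leave the things around alone, and leave the bottle upright in the seat with the hammer resting against it.

Things in the scene. Friction and masses are not known exactly. Their poses are not given: they have to be found in the camera images.
- tester: grey base plate of the impact tester, 185 x 286 x 12 mm, fixed to the worktop; origin at the centre of its underside, x away from the robot at yaw 0, y along its length to the left, z up. On it: pivot post near the far edge, white V seat with blue backing at the right end (80 mm high), blue catch bracket (55 mm high) and red trigger at the left end. Heights are above the worktop.
- pivot (a point): point on the hammer's vertical hinge axis, 62 mm up, at the middle of the arm's bar; the hub and post there are 38 mm wide and 84 mm high. Does not move. The arm is an aluminium bar 14 mm wide, top at 68 mm, with a steel striker ball 85 mm out and, under its end, a catch pin 140 mm out.
- hammer (a joint): hammer angle (rad): 0 at rest on its stop, seat empty; grows as the arm is swung clockwise seen from above, from the V seat toward the catch; 1.35 is the end. A coil spring drives it toward 0: about 3 N at the handle at rest, rising to 8 N at the catch. Let go uncaught, it flies back. With the bottle in the seat it comes to rest on the bottle at about 0.24 rad.
- handle (a point): centre of the top face of the hammer's black handle: an upright round grip, 17 mm across, 105 mm from the pivot, standing on the arm from 68 to 108 mm height. Moves with the hammer.
- catch (a point): top of the catch's sprung steel tooth, 140 mm from the pivot, 44 mm up; fixed. The arm's pin rides up the tooth over the last 0.2 rad (up to 2 N more at the handle), then the drag vanishes and the tooth rises behind it and holds the arm. A trimming screw shifts the pin, differently on each start, so the arm catches anywhere from 1.00 to 1.24 rad: it must be felt.
- buffer: rubber buffer, 13 mm across, 47 mm up in the catch bracket; origin at the centre of the face that meets the hammer's pin, 0.013 rad (1.4 mm at the handle) after the pin has passed the tooth. It is sprung, 1 mm per 5 N (the handle then resists 9 N more per mm); over 8 N on it is too hard.
- seat (a point): point on top of the base plate, 12 mm up, where the centre of the bottle's underside belongs in the V seat. The V opens along +y of the tester, toward the hammer; a bottle standing up to 8 mm out that way is driven home by the blow. With the hammer at rest its striker is in the way here; with it cocked the place is clear.
- trigger_top (a point): centre of the top face of the red round trigger button, 25 mm across, 65 mm up when free; pressed straight down.
- trigger (a joint): how far the trigger is pressed (m): 0 free, 0.013 full down; springs back. After 2 mm of play it bears on the catch tooth; at about 10 mm, with 3 to 6 N, the tooth lets the cocked hammer go.
- bottle_green: white plastic bottle with green screw cap, 60 mm across the body, cap 55 mm across from 91 to 117 mm above its underside, 118 mm tall, about 0.2 kg; origin at the centre of its underside, z up along the bottle. It and the red-capped one stand just right of the tester, in either order (not those at the far right end).
- bottle_red: white plastic bottle with red screw cap, 66 mm across, 138 mm tall; a bystander; origin at the centre of its underside.
- clock: small white bench timer with red buttons lying flat, 62 mm square, 19 mm high; a bystander; origin at the centre of its underside.
- marker: black-capped marker pen lying on the worktop, 142 mm long; a bystander; origin at the centre of its underside.
- cap: loose blue bottle cap lying open side up, 54 mm across, 24 mm high; a bystander; origin at the centre of its underside.
There are look-alikes about, which are no part of the job. Leave any blue or purple look-alike of the bottle_green alone.

How it is judged:
By the outcome, as a careful person would: the job done as asked, in the order asked, and still so for the second after the job is handed in, with the robot touching nothing.
It also fails if it takes over 70 s, if anything falls off the work surface, if the arm or the gripper's body presses on something with over 40 N, if the wrist force passes 120 N, or if a joint passes its speed limit or range.

## Robot

A 7-joint arm with a two-finger parallel gripper is mounted at the origin on a cart in front of the work surface, level with it; the furniture and walls round the work are solid. World frame = base frame: x ahead of the robot, y to its left, z up, the work surface at z = 0. Lengths are in m, angles in rad, forces in N, time in s.
With the tool pointing down it reaches from about 0.375 to 0.925 m from the base axis. Payload 3.1 kg.
Tool frame: the origin (TCP) lies between the finger pads; the fingertips stand 19 mm ahead of it and the grasp point (between the pads) is the TCP; z points along the fingers, y is the line along which they close (so a half turn about z gives the same grasp; the last joint's range is limited). The gripper opens to 85 mm and grips with 20 to 120 N. Pads are 22 mm wide; open, the fingers measure 114 mm over their backs; the gripper's body (76 mm by 85 mm) begins 54 mm behind the grasp point. The pads swing forward as they close: fully open they stand 13 mm farther back than shut.
Start: joints at [-1.441, 0.383, 0.044, 1.598, -0.018, 1.161, -0.05], TCP at [0.147, 0.633, 0.25] pointing down, gripper open.
Joint ranges: [-2.61, 2.61], [-0.41, 2.15], [-1.48, 1.57], [0, 2.5], [-1.57, 4.71], [0.05, 1.97], [-2.85, 2.85]. Speed limits (rad/s): [2.79, 2.79, 3.14, 3.14, 3.14, 3.14, 3.14].

## Interface

Orientations are given as a unit quaternion [x, y, z, w].
In Python, from bench import move_ptp, movel, move_j, move_gripper, pause, inverse_kinematics, read_camera, camera_params, MotionError, sign_off, look_for, tip_of, read_time_s, read_qpos, read_joint_vel, read_effort, read_eef_pos, read_tcp_rot, read_ft_force, read_ft_torque, read_finger_gap, read_grasp_force gives the robot as it stands. Calls block until the motion is done:
- move_ptp(position, orientation): joint-space move of the TCP to a pose.
- movel(position, orientation=None, speed=0.15): straight line of the TCP; orientation=None keeps the orientation; speed is the mean speed in m/s.
- move_j(angles): joint-space move.
- move_gripper(opening, effort=None): finger opening in m; effort is the grip in N (None keeps the last); returns when the fingers have stopped.
- pause(seconds).
- inverse_kinematics(position, orientation): joint angles nearest the present ones, or None.
- read_camera(name): name is "side" or "top"; returns the picture (420x560x3 uint8, red, green, blue); there is no depth.
- camera_params(name): a dict with "K" (3x3 intrinsics, pixels), "camera_from_world" (4x4, takes a point from world to camera coordinates). Camera axes: x right, y down, z forward; pixel columns grow to the right and rows downward; lengths in m; the calibration is good to about 2 mm. A picture is of the moment at which its call begins. camera_params takes no time and is no camera call.
A pose or a line that the arm cannot do raises MotionError and nothing moves.
- sign_off(): hands the job in; it is judged then, once.
Trained networks look in the newest picture that a camera, given by its name, has taken for a name from the list of things; names that differ only in an ending like _2 or _b are one class to them, and where a whole thing is asked for, a point or a joint stands for the part that bears it (a point fixed in the world has none). Each returns a list of dicts, best first, with "confidence" (0 to 1); they miss things now and then, are a little off and sometimes report something else, mostly with a low value. They report only what shows in the picture. A call takes as long as a camera call. They do not tell look-alikes from the thing itself.
- look_for(camera, name): "at" ([column, row] in pixels, amid what is visible of it).
- tip_of(camera, name): "at" ([column, row] in pixels: a listed point, or the origin of a listed thing).
Readings, each from a call of its own:
- read_time_s(): time.
- read_qpos(): joint angles.
- read_joint_vel(): joint speeds.
- read_effort(): joint torques, N m.
- read_eef_pos(): TCP position.
- read_tcp_rot(): TCP orientation.
- read_ft_force(): force on the tool from outside, world axes, zero at the start.
- read_ft_torque(): the same for the moment, N m.
- read_finger_gap(): finger opening in m.
- read_grasp_force(): force on a finger pad.
Only numpy, scipy, OpenCV 4.12 (cv2) and the standard library are available. Lean on these libraries where they do the work, as an engineer would, in place of code of your own. Each camera call takes 0.05 s, during which the arm holds its last target. There are 200 camera calls.

## Working session

There is one attempt and no reset: what is moved stays moved. The work goes in short steps, each a Python script; the robot and the scene stay as the last script left them, time stands still between calls to the robot, and variables do not carry over. Pictures are saved under pics/ and viewed, at most 10 in all, crops included, and the job is handed in when it is done.

```bash
mkdir -p pics; ls
cat > h.py <<'E'
import numpy as np, cv2
from bench import *
def ray(cam,px):
    p=camera_params(cam);K=np.array(p["K"]);T=np.array(p["camera_from_world"])
    R,t=T[:3,:3],T[:3,3]
    return -R.T@t, R.T@np.linalg.inv(K)@np.array([px[0],px[1],1.])
def at_z(cam,px,z):
    o,d=ray(cam,px); return o+d*(z-o[2])/d[2]
def proj(cam,P):
    p=camera_params(cam);K=np.array(p["K"]);T=np.array(p["camera_from_world"])
    q=K@(T[:3,:3]@np.array(P)+T[:3,3]); return q[:2]/q[2]
E
python3 - <<'E'
from h import *
ims=[]
for c in("side","top"):
    im=read_camera(c);cv2.imwrite(f"pics/{c}0.png",im[:,:,::-1])
    print(c,ray(c,(280,210)))
Z=dict(tester=0,pivot=.062,handle=.108,catch=.044,seat=.012,trigger_top=.065,bottle_green=0,bottle_red=0,clock=0,marker=0,cap=0,buffer=.047)
for c in("top","side"):
  for n,z in Z.items():
    for d in tip_of(c,n)[:3]:
        print(c,n,round(d["confidence"],2),np.round(d["at"],1),np.round(at_z(c,d["at"],z),4)[:2])
print(read_time_s(),read_ft_force(),read_tcp_rot())
E
```

```text
pics
side (array([-0.13499011,  1.41443705,  0.88254517]), array([ 0.34414883, -0.82868053, -0.44160758]))
top (array([ 0.23782494, -0.02316556,  1.27888683]), array([ 2.23284690e-01, -8.22602920e-04, -9.75014509e-01]))
top tester 0.67 [246.9 220.3] [0.5057 0.0723]
top pivot 0.84 [256.8 198.8] [0.5517 0.0381]
top handle 0.94 [259.7 232.8] [0.4478 0.0321]
top catch 0.91 [213.7 228.1] [0.4795 0.1614]
top catch 0.64 [351.8 229.3] [ 0.4551 -0.2193]
top trigger_top 0.54 [195.1 232.6] [0.4658 0.2089]
top bottle_green 0.93 [443.1 232.5] [ 0.4391 -0.486 ]
top bottle_green 0.83 [404.5 224.5] [ 0.4684 -0.3784]
top bottle_green 0.8 [391.2 262.6] [ 0.3616 -0.3291]
top bottle_red 0.92 [354.9 226.2] [ 0.4713 -0.236 ]
top clock 0.61 [415.  170.3] [ 0.6283 -0.4269]
top marker 0.53 [179.8 288. ] [0.3236 0.2662]
top cap 0.77 [131.4 266.4] [0.3914 0.4015]
top cap 0.22 [214.5 225. ] [0.497  0.1655]
top buffer 0.63 [130.1 265.3] [0.3889 0.3895]
top buffer 0.55 [212.7 224.9] [0.4881 0.1635]
side tester 0.67 [258.3 253.5] [0.4938 0.0985]
side pivot 0.88 [247.2 227.7] [0.5584 0.0467]
side handle 0.61 [277.9 219.5] [0.4474 0.0316]
side catch 0.94 [251.6 248.6] [0.4962 0.1438]
side seat 0.95 [277. 239.] [0.4645 0.0014]
side trigger_top 0.45 [252.7 253.2] [0.4649 0.2003]
side bottle_green 0.88 [327.9 209.7] [ 0.3736 -0.3144]
side bottle_green 0.33 [276.1 238.6] [ 0.477  -0.0196]
side clock 0.37 [279.9 189.3] [ 0.6318 -0.433 ]
side cap 0.77 [242.2 309.5] [0.4081 0.3977]
1.3 [-0.04626914  0.11196812  0.13821118] [ 1.13610703e-01  9.93525344e-01 -7.00637944e-07  2.62184481e-06]
```

Run:
```python
import cv2
a=cv2.imread("pics/top0.png")[150:300,110:460];b=cv2.imread("pics/side0.png")[150:330,180:400]
cv2.imwrite("pics/topc.png",cv2.resize(a,(798,342),interpolation=cv2.INTER_CUBIC))
cv2.imwrite("pics/sidec.png",cv2.resize(b,(733,600),interpolation=cv2.INTER_CUBIC))
```

```text
(no output)
```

View pics/topc.png

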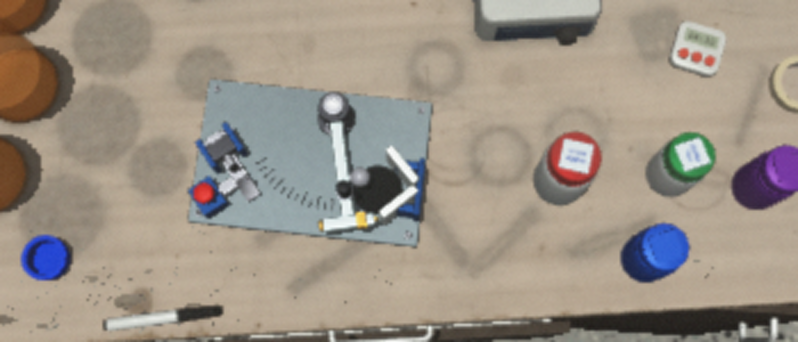

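View pics/sidec.png

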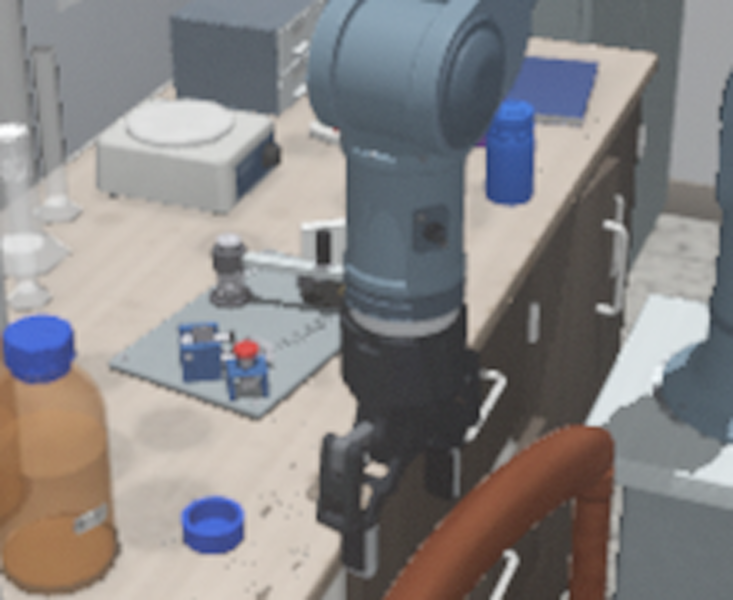

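Top view: the hammer lies at rest, handle at about full-frame px (261,232). The tester is yawed slightly. The green cap is at px (412,218), with red to its left at (362,219), and the purple and blue ones are look-alikes. In the side view the arm hides the seat and the green bottle. Next I move above the handle, with the fingertips above the 80 mm seat height.

```bash
cat >> h.py <<'E'
def quat(phi):  # tool down, tool y at world angle phi
    a=(phi+np.pi/2)/2; return [np.cos(a),np.sin(a),0.,0.]
PIV=np.array([.5517,.0381]); HAN=np.array([.4478,.0321])
def W(v): return np.arctan2(v[1],v[0])
A0=W(HAN-PIV)%(2*np.pi)   # world angle of arm at rest
def hp(th,r=.105,off=0.):  # handle xy at angle th, shifted forward (toward catch) by off
    a=A0-th; u=np.array([np.cos(a),np.sin(a)]); t=np.array([u[1],-u[0]])
    return PIV+r*u+off*t, t
E
python3 - <<'E'
from h import *
f=lambda x,y:(110+x*350/798,150+y*150/342)
C=[at_z("top",f(*c),.012)[:2] for c in((208,79),(432,101),(417,246),(188,222))]
print(np.round(C,4),np.mean(C,0), "yaw",[W(C[0]-C[3]),W(C[1]-C[2]),W(C[0]-C[1])-np.pi/2])
print("green",at_z("top",f(690,155),.118),"red",at_z("top",f(575,157),.138),"amber",at_z("top",f(5,175),.2),"amber2",at_z("side",(195,322),0))
print("A0",A0)
for th in(0,.5,1,1.3):
    p,t=hp(th); print(th,p,W(t),inverse_kinematics([*p,.103],quat(W(t))))
move_gripper(.034,20)
movel([.31,.25,.30],speed=.3)
p,t=hp(0)
move_ptp([*p,.16],quat(W(t)))
print(read_time_s(),read_eef_pos(),read_qpos(),read_ft_force(),read_finger_gap())
cv2.imwrite("pics/side1.png",cv2.resize(read_camera("side")[150:330,180:400],(733,600),interpolation=cv2.INTER_CUBIC)[:,:,::-1])
E
```

```text
[[ 0.6156  0.1992]
 [ 0.5712 -0.0827]
 [ 0.3888 -0.053 ]
 [ 0.434   0.2271]] [0.50238727 0.07266267] yaw [np.float64(-0.15194672906834603), np.float64(-0.1614250162230975), np.float64(-0.1564243989262366)]
green [ 0.46320762 -0.36870866  0.118     ] red [ 0.46418522 -0.23333024  0.138     ] amber [0.46584279 0.38274794 0.2       ] amber2 [0.50538584 0.49692568 0.        ]
A0 3.1992764234520985
0 [0.44687464 0.03204656] 1.628480096657202 [-0.77864281  0.24977229  0.67725018  2.21279413 -0.23028557  0.74587768
  1.68227309]
0.5 [0.45680492 0.08304356] 1.128480096657202 [-0.8170838   0.27290012  0.60923591  2.17453044 -0.22715138  0.75441728
  1.0699136 ]
1 [0.48996882 0.12303681] 0.628480096657202 [-0.80966979  0.34257845  0.55125176  2.08005591 -0.25216392  0.78265064
  0.52441412]
1.3 [0.5178265  0.13748605] 0.32848009665720185 [-0.81299644  0.4002222   0.55957357  2.00925565 -0.2897628   0.80936404
  0.24159684]
4.525 [0.44708877 0.03364323 0.16009978] [-0.94735501  0.13599076  0.83738225  2.17928295 -0.13198904  0.87520142
  1.60099244] [0.64177955 0.72914131 0.13878342] 0.03396085271928302
```

View pics/side1.png

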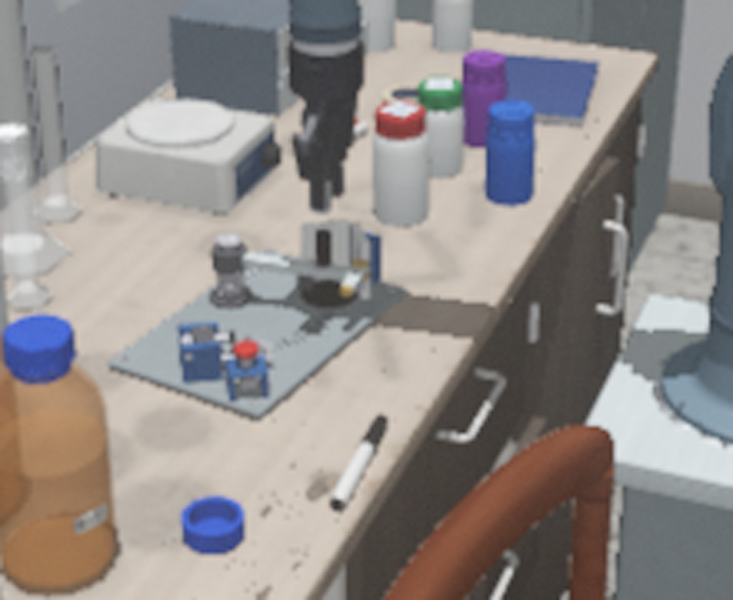

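The side view shows the fingers directly over the handle, which is at crop (322,245). The red and green bottles stand beyond the tester. Next I descend and push to about 0.8 rad.

```bash
cat >> h.py <<'E'
OFF=.0045; ZH=.103
def swing(th,speed):
    p,t=hp(th,off=OFF); movel([*p,ZH],quat(W(t)),speed=speed)
def feel(n=4):
    F=np.mean([read_ft_force() for _ in range(n)],0); return F
E
python3 - <<'E'
from h import *
p,t=hp(0); q=quat(W(t))
movel([*p,.16],q); pause(.2); F0=np.array(feel()); np.save("F0.npy",F0); print("F0",F0)
movel([*p,ZH],q,speed=.06); print("down",feel()-F0,read_eef_pos())
move_gripper(.026,20); print("closed",feel()-F0,read_finger_gap(),read_grasp_force(),read_time_s())
for th in np.arange(.0,.73,.08):
    swing(th,.06)
    p,t=hp(th); F=feel()-F0
    print(round(th,2),"Ft",round(F[:2]@t,2),"Fr",round(F[0]*-t[1]+F[1]*t[0],2),"Fz",round(F[2],2),round(read_time_s(),2), np.round((np.array(read_eef_pos())[:2]-hp(th,off=OFF)[0])*1e3,2))
    if abs(F[:2]@t)>14: break
cv2.imwrite("pics/top1.png",cv2.resize(read_camera("top")[170:270,180:320],(798,570),interpolation=cv2.INTER_CUBIC)[:,:,::-1])
E
```

```text
F0 [-0.48770461  0.0737784   0.32188435]
down [ 0.96266963 -0.22498446  0.57604914] [0.44728441 0.03206683 0.103309  ]
closed [ 0.48356696 -0.15593427 -0.22787534] 0.026067004550183955 0.0 6.375
0.0 Ft -3.06 Fr 0.07 Fz 0.95 6.62 [ 0.14 -0.72]
0.08 Ft -3.49 Fr -1.24 Fz 1.61 6.92 [ 0.05 -0.69]
0.16 Ft -2.86 Fr -0.83 Fz 2.42 7.21 [-0.15 -0.55]
0.24 Ft -4.65 Fr -0.16 Fz 2.51 7.5 [-0.28 -0.47]
0.32 Ft -4.35 Fr -0.14 Fz 3.25 7.79 [-0.47 -0.49]
0.4 Ft -4.92 Fr 0.26 Fz 2.22 8.08 [-0.71 -0.47]
0.48 Ft -5.58 Fr 0.71 Fz 2.83 8.38 [-0.95 -0.46]
0.56 Ft -5.27 Fr 1.23 Fz 3.03 8.67 [-1.27 -0.56]
0.64 Ft -5.68 Fr 1.01 Fz 2.36 8.96 [-1.65 -0.54]
0.72 Ft -5.46 Fr 1.47 Fz 3.54 9.25 [-2.04 -0.56]
```

```bash
cat > cock.py <<'E'
from h import *
import sys
F0=np.load("F0.npy")
def ft(th,n=8):
    _,t=hp(th); v=[]
    for _ in range(n): pause(.015); v.append((np.array(read_ft_force())-F0)[:2]@t)
    return -np.mean(v)
def sweep(th,end,step=.006):
    log=[];after=-1
    while th<end:
        th+=step; swing(th,.01); f=ft(th); log.append(f)
        e=np.array(read_eef_pos())[:2]-PIV
        print(f"{th:.3f} {(A0-W(e)%(2*np.pi)-OFF/.105):.4f} {f:.2f}")
        if f>11.5: print("buffer");break
        if len(log)>5 and after<0 and f<max(log[-6:])-1.4: print("drop"); break
    print("t",read_time_s()); return th
E
python3 - <<'E'
from cock import *
for th in (.78,.84): swing(th,.04); print(th,ft(th))
sweep(th,1.27)
E
```

```text
0.78 6.209548598733462
0.84 6.6299451357813854
0.846 0.8218 6.52
0.852 0.8272 6.51
0.858 0.8334 6.51
0.864 0.8390 6.40
0.870 0.8451 6.49
0.876 0.8512 6.42
0.882 0.8566 6.59
0.888 0.8628 6.43
0.894 0.8687 7.05
0.900 0.8745 6.60
0.906 0.8806 7.07
0.912 0.8863 6.94
0.918 0.8922 7.14
0.924 0.8981 6.77
0.930 0.9039 6.93
0.936 0.9095 6.90
0.942 0.9151 7.35
0.948 0.9213 7.31
0.954 0.9270 7.29
0.960 0.9328 6.89
0.966 0.9385 6.84
0.972 0.9444 7.23
0.978 0.9502 7.15
0.984 0.9556 7.24
0.990 0.9616 7.12
0.996 0.9675 7.26
1.002 0.9734 7.36
1.008 0.9791 7.02
1.014 0.9850 7.36
1.020 0.9910 7.48
1.026 0.9968 7.28
1.032 1.0022 7.18
1.038 1.0080 7.27
1.044 1.0140 7.65
1.050 1.0200 7.19
1.056 1.0255 7.52
1.062 1.0313 7.49
1.068 1.0371 7.47
1.074 1.0430 7.48
1.080 1.0485 7.15
1.086 1.0544 7.78
1.092 1.0601 7.67
1.098 1.0662 8.06
1.104 1.0722 7.88
1.110 1.0776 7.31
1.116 1.0837 7.60
1.122 1.0897 7.84
1.128 1.0953 7.64
1.134 1.0997 8.26
1.140 1.1050 8.06
1.146 1.1110 8.35
1.152 1.1166 8.40
1.158 1.1224 8.66
1.164 1.1278 8.35
1.170 1.1340 8.41
1.176 1.1383 8.98
1.182 1.1449 8.73
1.188 1.1498 8.86
1.194 1.1536 9.11
1.200 1.1595 9.19
1.206 1.1648 9.38
1.212 1.1680 10.08
1.218 1.1791 8.73
1.224 1.1809 9.37
1.230 1.1861 9.75
1.236 1.1924 10.14
1.242 1.1992 9.54
1.248 1.2054 9.40
1.254 1.2114 9.56
1.260 1.2171 9.62
1.266 1.2242 9.36
1.272 1.2312 9.31
t 37.7833
```

Run:
```python
from cock import *
th=1.272; log=[]
while th<1.40:
    th+=.006; swing(th,.03); f=ft(th,4); log.append(f)
    e=np.array(read_eef_pos())[:2]-PIV
    print(f"{th:.3f} {(A0-W(e)%(2*np.pi)-OFF/.105):.4f} {np.linalg.norm(e):.4f} {f:.2f}")
    if f>11.2 or f<8: break
print(read_time_s())
```

```text
1.278 1.2393 0.1082 8.39
1.284 1.2585 0.1084 5.80
38.4167
```

Run:
```python
from cock import *
print("now",ft(1.284,6))
for th in (1.272,1.262,1.252):
    swing(th,.03); print(th,ft(th,4))
print(read_time_s(),read_grasp_force())
```

```text
now 5.8805616541885435
1.272 4.125689139059629
1.262 3.736807396754953
1.252 2.001362287708818
39.4667 1.1757371574640274
```

Run:
```python
from cock import *
for th in (1.24,1.225,1.21):
    swing(th,.03); print(th,ft(th,4),read_grasp_force())
print(read_time_s(),feel()-F0)
```

```text
1.24 -0.3492073276528892 0.0
1.225 -0.5016902956228406 0.0
1.21 -0.4440487129328605 0.0
40.4167 [ 0.30887997 -0.15010267  0.84075385]
```

Run:
```python
from cock import *
p=np.array(read_eef_pos()); movel([p[0],p[1],.25],speed=.2)
print(read_time_s())
for c in("top","side"):
    read_camera(c)
    for d in tip_of(c,"bottle_green")[:4]: print(c,"tip",round(d["confidence"],2),np.round(d["at"],1),np.round(at_z(c,d["at"],0),4)[:2])
print("side cap",at_z("side",(180+441*.3,150+92*.3),.110))
q=quat(1.415)
print(inverse_kinematics([.466,-.371,.107],q),inverse_kinematics([.466,-.371,.29],q),inverse_kinematics([.464,.0,.29],q))
move_ptp([.466,-.371,.25],q); move_gripper(.085)
print(read_time_s())
im=read_camera("top"); cv2.imwrite("pics/top2.png",cv2.resize(im[165:275,180:430],(798,351),interpolation=cv2.INTER_CUBIC)[:,:,::-1])
for n,z in(("seat",.012),("handle",.108),("trigger_top",.065),("pivot",.062)):
    for d in tip_of("top",n)[:2]: print("top",n,round(d["confidence"],2),np.round(d["at"],1),np.round(at_z("top",d["at"],z),4)[:2])
im=read_camera("side"); cv2.imwrite("pics/side2.png",cv2.resize(im[130:310,180:400],(733,600),interpolation=cv2.INTER_CUBIC)[:,:,::-1])
for n,z in(("seat",.012),("handle",.108),("trigger_top",.065)):
    for d in tip_of("side",n)[:2]: print("side",n,round(d["confidence"],2),np.round(d["at"],1),np.round(at_z("side",d["at"],z),4)[:2])
print(read_time_s())
```

```text
41.3
top tip 0.96 [405.2 226.6] [ 0.4622 -0.3797]
top tip 0.88 [441.8 232.7] [ 0.4388 -0.4822]
top tip 0.59 [392.2 262.6] [ 0.3614 -0.3319]
side tip 0.79 [329.8 210.3] [ 0.3649 -0.3119]
side tip 0.6 [312.5 200.9] [ 0.4586 -0.371 ]
side cap [ 0.45787061 -0.35927638  0.11      ]
[-0.05938468  0.5970506   0.85055765  1.87175958 -0.55610195  0.9281716
  2.46796133] [ 0.38196049  0.25028681  0.26174771  1.69958511 -0.06880109  1.20071048
  2.07582305] [-1.31232157 -0.15452159  1.1637018   2.01802759  0.15287567  1.18923187
  1.2046927 ]
43.9583
top seat 0.95 [274.9 231.4] [ 0.4667 -0.0065]
top handle 0.88 [221.3 213.2] [0.5059 0.1309]
top trigger_top 0.51 [194.7 235.1] [0.459  0.2101]
top pivot 0.63 [255.1 196.7] [0.5579 0.0425]
side seat 0.85 [275.9 236.3] [ 0.4758 -0.0154]
side seat 0.26 [301.2 215.8] [ 0.4472 -0.2018]
side handle 0.59 [248.8 231.5] [0.5032 0.1451]
side trigger_top 0.44 [251.4 253. ] [0.4693 0.2007]
44.4083
```

View pics/top2.png

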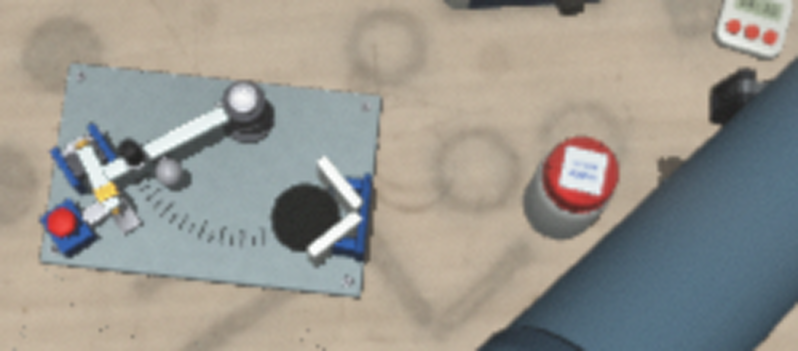

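View pics/side2.png

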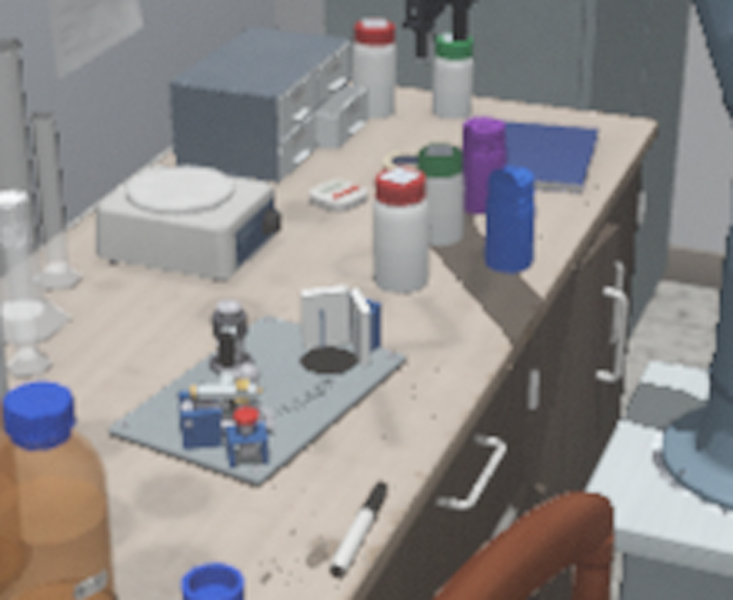

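The hammer is caught: the top view shows the arm pointing at the catch, with the handle near px (221,213). The seat is clear, with its black disc at px (276,233). The next step is to grasp the green bottle by its cap.

Run:
```python
from h import *
g=lambda x,y:(180+x*250/798,165+y*110/351)
print("disc",at_z("top",g(306,217),.012))
for c in((320,160),(358,203),(310,255),(360,215)): print(np.round(at_z("top",g(*c),.08),4))
q=quat(1.415)
movel([.463,-.372,.107],q,speed=.13)
print(read_ft_force()); move_gripper(.045,40)
print("gap",read_finger_gap(),read_grasp_force(),read_eef_pos(),read_ft_force(),read_time_s())
movel([.463,-.372,.285],q,speed=.2)
print("gap",read_finger_gap(),read_grasp_force(),read_ft_force(),read_time_s())
im=read_camera("top");im2=read_camera("side"); cv2.imwrite("pics/side3.png",cv2.resize(im2[80:260,240:400],(533,600),interpolation=cv2.INTER_CUBIC)[:,:,::-1])
```

```text
disc [ 0.46194876 -0.00902435  0.012     ]
[ 0.4981 -0.0241  0.08  ]
[ 0.4594 -0.054   0.08  ]
[ 0.4176 -0.0115  0.08  ]
[ 0.4491 -0.0551  0.08  ]
[-0.10042253 -0.77461752 -0.48849451]
gap 0.0530182361848396 42.54703596699983 [ 0.46385017 -0.37247889  0.10802251] [0.11882289 0.95364055 4.33376686] 46.0583
gap 0.053559537693806614 42.4574238806963 [-0.08052423  0.55295017 -3.42790955] 47.1
```

View pics/side3.png

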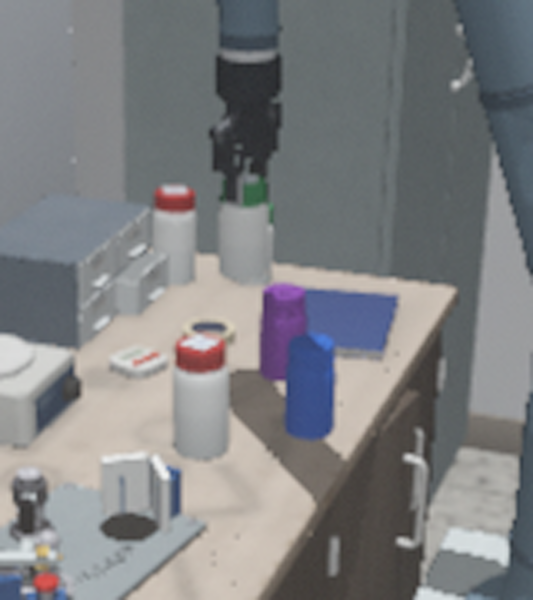

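The side view shows the green bottle hanging upright in the gripper, underside near crop (247,275), clear of the other bottles. Before carrying it, I check its offset in the gripper.

Run:
```python
from h import *
e=np.array(read_eef_pos()); print(e)
print("exp origin px",proj("side",[e[0],e[1],e[2]-.107]),"front-bottom",proj("side",[e[0]-.011,e[1]+.028,e[2]-.107]),"eye",(240+247*.3,80+282*.3))
for d in tip_of("side","bottle_green")[:3]: print(round(d["confidence"],2),d["at"])
# left/right silhouette of the body at mid height from saved crop: cols 219..273 row 245
for r in(.06,): print("mid",proj("side",[e[0],e[1],e[2]-.107+.04]),"eye",(240+246*.3,80+248*.3))
q=quat(1.415)
move_ptp([.462,-.004,.285],q); print(read_time_s(),read_eef_pos(),read_finger_gap())
movel([.462,-.004,.165],q,speed=.15); print(read_time_s(),read_eef_pos(),feel())
im=read_camera("side");print(tip_of("side","bottle_green")[:2],proj("side",[.462,-.004,.058]))
cv2.imwrite("pics/side4.png",cv2.resize(im[150:330,180:400],(733,600),interpolation=cv2.INTER_CUBIC)[:,:,::-1])
```

```text
[ 0.46212761 -0.37100788  0.28297582]
exp origin px [312.58539053 161.25374572] front-bottom [312.91694064 163.92794559] eye (314.1, 164.6)
0.98 [331.9, 211.1]
0.76 [313.6, 162.3]
0.58 [324.6, 193.3]
mid [312.79486606 151.82908962] eye (313.8, 154.39999999999998)
48.625 [ 0.46239401 -0.00545675  0.28518819] 0.05309379296773414
49.575 [ 0.46262882 -0.00448492  0.16559419] [-0.10306654  0.07366195 -1.76676858]
[{'at': [279.7, 226.0], 'confidence': 0.9}, {'at': [330.8, 208.7], 'confidence': 0.8}] [278.09616295 227.08679125]
```

View pics/side4.png

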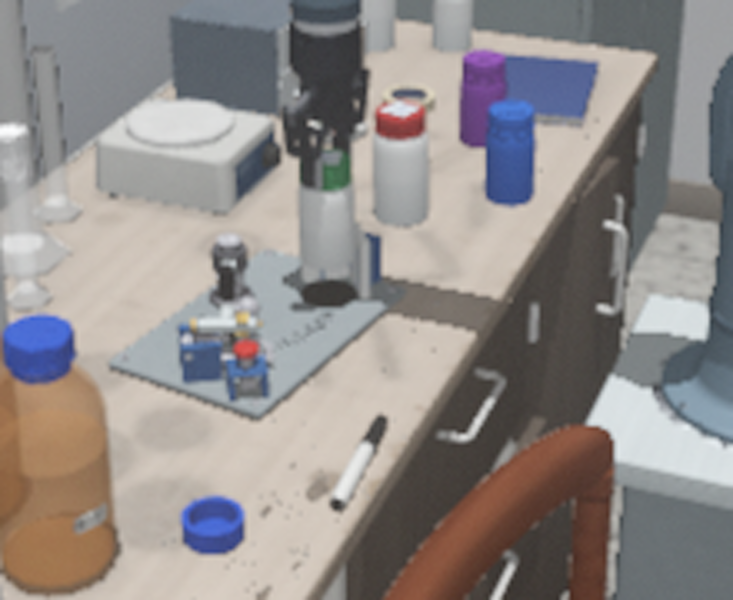

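The side view shows the bottle about 46 mm above the seat disc, disc at crop (328,292) and bottle axis at crop 327, so they line up. Lowering now.

Run:
```python
from h import *
q=quat(1.415)
movel([.464,-.004,.135],q,speed=.1); f=feel(); print(f)
for z in (.130,.126,.123,.121,.1195,.118):
    movel([.464,-.004,z],q,speed=.05); F=feel()-f; print(z,np.round(F,2),read_eef_pos()[2])
    if F[2]>4: break
print(read_time_s())
im=read_camera("side");cv2.imwrite("pics/side5.png",cv2.resize(im[150:330,180:400],(733,600),interpolation=cv2.INTER_CUBIC)[:,:,::-1])
```

```text
[ 0.0155339   0.2531813  -2.77640364]
0.13 [-0.62 -1.05 -0.71] 0.1301922318612741
0.126 [0.06 0.83 0.22] 0.12583596788042006
0.123 [-0.39 -0.4  -0.87] 0.12280494764873766
0.121 [0.1  0.23 0.21] 0.12089448435773834
0.1195 [ 0.19 -0.91  5.09] 0.11999331337787254
51.375
```

View pics/side5.png

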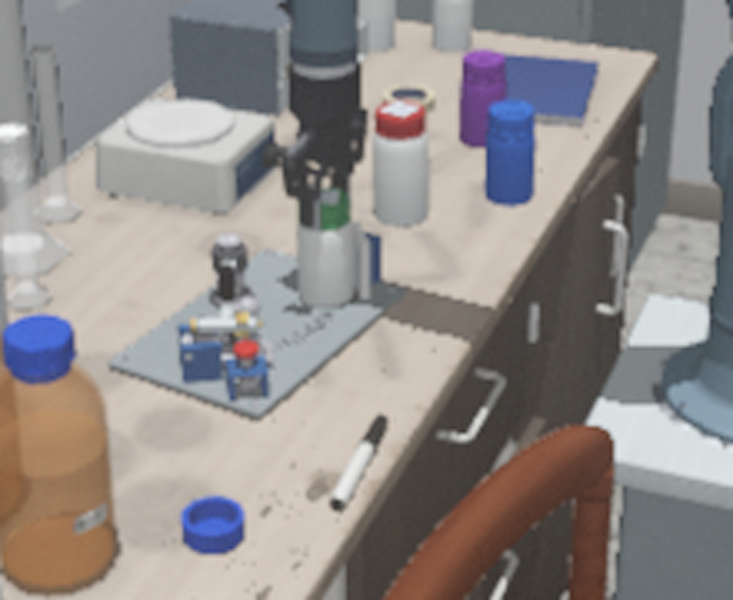

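The bottle stands on the plate, with floor contact at the expected height. I nudge it gently toward the V until I feel contact, release, and look from above.

Run:
```python
from h import *
q=quat(1.415); d=np.array([.155,.988]); p=np.array([.464,-.004])
movel([*p,.1208],q,speed=.05); f=feel(6)
for s in (.0015,.003,.0045,.006,.0075):
    movel([*(p-s*d),.1208],q,speed=.04); F=feel(6)-f; print(s,"along",round(F[:2]@d,2),"lat",round(F[0]*d[1]-F[1]*d[0],2),np.round(F[2],2))
    if F[:2]@d>2.5 or abs(F[0])>3: break
e=read_eef_pos(); movel([e[0],e[1],.1198],q,speed=.05)
move_gripper(.085); print(read_time_s())
movel([e[0],e[1],.25],q,speed=.25)
move_ptp([.462,.205,.20],q); move_gripper(0.0)
print(read_time_s())
T=[]
for c in("top","side"):
    im=read_camera(c); cv2.imwrite(f"pics/{c}6f.png",im[:,:,::-1])
    for n,z in(("trigger_top",.065),("bottle_green",.012)):
        for r in tip_of(c,n)[:3]: print(c,n,round(r["confidence"],2),np.round(r["at"],1),np.round(at_z(c,r["at"],z),4)[:2])
a=cv2.imread("pics/top6f.png")[165:275,180:430]; b=cv2.imread("pics/side6f.png")[165:275,180:430]
cv2.imwrite("pics/both6.png",cv2.resize(cv2.vconcat([a,b]),(682,600),interpolation=cv2.INTER_CUBIC))
```

```text
0.0015 along 0.98 lat -0.05 -1.99
0.003 along 3.75 lat -2.01 -0.99
52.85
55.1583
top trigger_top 0.47 [196.9 236.4] [0.4551 0.2042]
top bottle_green 0.83 [440.9 232. ] [ 0.439  -0.4756]
top bottle_green 0.78 [390.8 262.6] [ 0.3605 -0.3251]
side trigger_top 0.58 [251.2 249.5] [0.4792 0.1812]
side trigger_top 0.21 [246.8 229.3] [0.552  0.0628]
side bottle_green 0.62 [330.8 209. ] [ 0.3578 -0.3011]
side bottle_green 0.52 [325.2 190.3] [ 0.4345 -0.4686]
side bottle_green 0.39 [278.9 191.9] [ 0.6148 -0.3807]
```

View pics/both6.png

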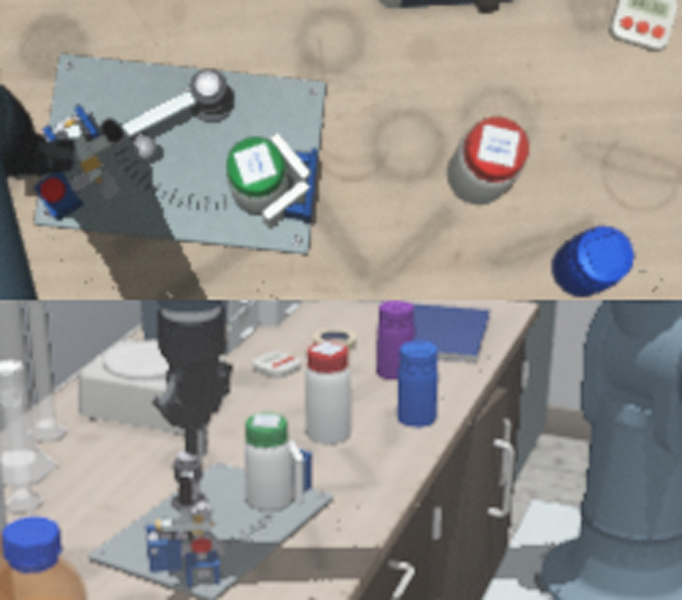

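The bottle stands upright in the V, top view px (274,226), against both walls. I locate the red button by colour in both views before pressing.

Run:
```python
from h import *
for f,c,(r0,r1,c0,c1) in(("top0","top",(220,250,185,212)),("side0","side",(245,275,240,268)),("top6f","top",(220,250,185,212)),("side6f","side",(245,275,240,268))):
    im=cv2.imread(f"pics/{f}.png").astype(int); s=im[r0:r1,c0:c1]
    m=(s[:,:,2]>110)&(s[:,:,1]<80)&(s[:,:,0]<80); y,x=np.nonzero(m)
    px=(x.mean()+c0,y.mean()+r0); print(f,len(x),px,(x.min()+c0,x.max()+c0,y.min()+r0,y.max()+r0),at_z(c,px,.062)[:2])
print(read_eef_pos(),read_finger_gap(),read_ft_force())
```

```text
top0 57 (np.float64(198.859649122807), np.float64(234.2982456140351)) (np.int64(195), np.int64(203), np.int64(230), np.int64(238)) [0.46110434 0.19933964]
side0 6 (np.float64(253.16666666666666), np.float64(255.66666666666666)) (np.int64(251), np.int64(256), np.int64(255), np.int64(256)) [0.45930991 0.2089675 ]<stdin>:5: RuntimeWarning: Mean of empty slice.
  ret = ret.dtype.type(ret / rcount)
Traceback (most recent call last):
ValueError: zero-size array to reduction operation minimum which has no identity
```

Run:
```python
from h import *
q=quat(1.415); p=[.461,.201]
movel([*p,.092],q,speed=.15); f=feel(6); print(read_time_s())
for z in (.086,.083,.080,.077,.075,.073,.0715,.070):
    movel([*p,z],q,speed=.05); F=feel(6)-f; print(z,np.round(F,2),round(read_eef_pos()[2],4))
    if F[2]>14: break
pause(.2); print(read_time_s())
movel([*p,.2],q,speed=.2); print(read_time_s())
for c in("top","side"):
    im=read_camera(c); cv2.imwrite(f"pics/{c}7f.png",im[:,:,::-1])
    for r in tip_of(c,"handle")[:2]: print(c,round(r["confidence"],2),np.round(at_z(c,r["at"],.108),4)[:2])
a=cv2.imread("pics/top7f.png")[165:275,180:430]; b=cv2.imread("pics/side7f.png")[165:275,180:430]
cv2.imwrite("pics/both7.png",cv2.resize(cv2.vconcat([a,b]),(682,600),interpolation=cv2.INTER_CUBIC))
```

```text
56.325
0.086 [-1.48  0.18  1.25] 0.0863
0.083 [-1.02 -0.23  1.8 ] 0.0832
0.08 [-0.16  0.17  1.78] 0.0801
0.077 [-0.65 -0.52  2.78] 0.0769
0.075 [-0.75 -0.91  4.02] 0.075
0.073 [-0.62 -0.18  4.92] 0.0732
0.0715 [-3.94 -1.87 13.83] 0.0726
0.07 [-6.01 -2.36 21.69] 0.0721
58.5417
59.3417
top 0.7 [0.4484 0.0514]
side 0.55 [0.4534 0.0576]
```

View pics/both7.png

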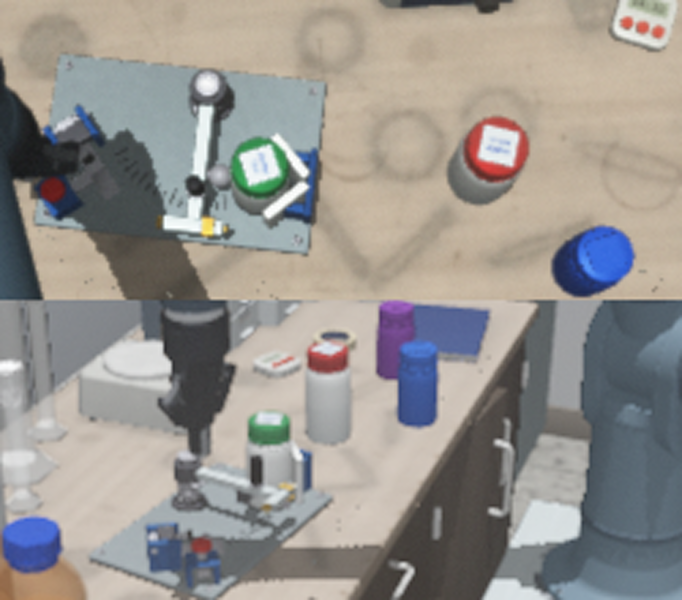

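The hammer has struck. The top view shows the handle at crop (195,185) with the striker against the upright bottle (cap at crop (259,166)), seated in the V. The handle sits at about 0.2 rad, as expected. Handing in.

```bash
python3 -c "
from bench import *
print(sign_off())"
```

```text
the job is handed in; nothing more can be done
None
```

The job is handed in at about 59 s: the hammer was cocked by feel without hitting the buffer hard, the green bottle was seated in the V, and the trigger was pressed. The last picture shows the bottle upright with the hammer resting against it.

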